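# Close a fingerprint-powder jar in the hand screw press

## Task

Close the jar that stands in the hand press: turn the four-spoked capstan clockwise, pushing spoke after spoke, until you feel the red push-in lid go fully home and bottom firmly, without forcing the capstan or crushing the glass jar. Then wind the capstan back until the pad is off the lid, and draw the tray fully out by its black knob so that the jar can be taken. The lid is to be pressed by the press only, not by hand; leave the other jars and the brush where they are.

Things in the scene. Friction and masses are not known exactly. Their poses are not given: they have to be found in the camera images.
- press: Blue hand screw press, fixed. Origin on the bench under the screw axis; z up; x along the crosshead; the tray draws out along -y. Base 340 x 260 mm, 18 mm thick. Two 19 mm steel columns at x = +140 and -140 mm rise to 280 mm, past the spokes. Crosshead 320 mm long, 52 mm wide in y, top at 187 mm, with a 52 mm round brass boss on it up to 201 mm
- ram: The screw, with the capstan on top and the white 54 mm pad below. Origin at the hub's centre, on the screw axis in the plane of the spokes: 245 mm above the bench when joint capstan is 0, 6.37 mm lower per rad of it. The pad's threaded adjuster is set differently each time: the lid is home at a ram travel anywhere from 15 to 21 mm, which has to be felt
- capstan (a joint): Capstan angle, rad, clockwise from above (pad down) positive; starts at 0 to 0.8, stops at -0.4 and 4.8; stays where left (springs back a little from a hard press). Pushed square 75 mm from the axis it takes 2 N to run free, 4 to 5 N while the lid slides; once home the push climbs 1 N per 12 N of pad load: 7 to 10 N is firmly bottomed, 16 N (9 degrees past home) crushes the jar
- red_ball (a point): Red ball end of one of the capstan's four spokes; the other three balls are black. Balls 23 mm across, centred 96 mm from the axis; spokes straight, level, 12 mm thick, 90 degrees apart; hub 48 mm across, 31 mm high. At joint capstan 0 the red spoke points along the press's +x, so its direction in the press frame is minus that angle
- jar: Loose glass jar with a white label, 60 mm across, its rim 58 mm above its underside, standing in a 10 mm high black nest ring on the tray, straight under the pad. Origin at the centre of its underside, which is 30 mm above the bench; z up. Do not touch by hand; crushed by more than 180 N from the pad
- lid (a joint): Depth of the red push-in lid (59 mm across, 6 mm flange) in the jar: 0.006 m is fully home with its flange on the rim, smaller values stand that much proud; it starts at 0 to 0.0025. It slides in against about 40 N of friction and stays where it is pushed
- tray (a joint): How far the aluminium tray is drawn out of the press, m: 0 is fully in (start), 0.100 is fully out against its stop. It moves along the press's -y against about 3 N plus 12 N per m/s
- tray_knob (a point): Middle of the upright black knob at the outer end of the tray, a post 18 mm thick from 30 to 72 mm above the bench (this point is at 55 mm). 195 mm from the jar's centre, on the press's -y side
- jar_white_mid (a point): Bystander: small white jar with white cap, 42 mm across, 50 mm tall, its centre
- jar_black_mid (a point): Bystander: small black jar with black cap, 42 mm across, 50 mm tall, its centre
- brush_mid (a point): Bystander: flat brush lying on the bench, a point near its middle
There are look-alikes about, which are no part of the job. What is shaped like the jar but blue or brown is not meant.

How it is judged:
By the outcome, as a careful person would: the job done as asked, in the order asked, and still so for the second after the job is handed in, with the robot touching nothing.
It also fails if it takes over 72 s, if anything falls off the work surface, if the arm or the gripper's body presses on something with over 40 N, if the wrist force passes 120 N, or if a joint passes its speed limit or range.

## Robot

A 6-joint arm with a two-finger parallel gripper is mounted at the origin on the work surface. World frame = base frame: x ahead of the robot, y to its left, z up, the work surface at z = 0. Lengths are in m, angles in rad, forces in N, time in s.
With the tool pointing down it reaches from about 0.35 to 0.775 m from the base axis. Payload 5.5 kg.
Tool frame: the origin (TCP) lies midway between the tips of the shut fingers; the grasp point (between the pads) lies grip_point_offset behind it (grip_point_offset is the distance from the TCP to the grasp point, in m); z points along the fingers, y is the direction in which the jaws open and shut (so a half turn about z gives the same grasp; the last joint's range is limited). The gripper opens to 85 mm and grips with 20 to 120 N. Pads are 22 mm wide; open, the fingers measure 114 mm over their backs; the gripper's body (76 mm by 85 mm) begins 54 mm behind the grasp point. The pads swing forward as they close: fully open they stand 13 mm farther back than shut.
Start: joints at [-1.278, 0.313, 0.046, 1.304, 0, 1.431], TCP at [0.241, -0.522, 0.231] pointing down, gripper open.
Joint ranges: [-2.76, 2.76], [-0.86, 1.69], [-1.03, 1.26], [-2.2, 2.34], [-1.47, 1.5], [-3.14, 3.14]. Speed limits (rad/s): [2.57, 2.57, 3.14, 3.14, 3.14, 3.14].

## Interface

Orientations are given as a unit quaternion [w, x, y, z].
In Python, from workcell import * gives the robot as it stands.
- The arm moves only by the tool send_rows, never from a script. Its argument "series" is one flat list of numbers, 7 for each row, row after row: the shift along the tool's x, y, z in cm, then the turn, a rotation vector about the tool's x, y, z in degrees, then the opening, from 0 (shut) to 1 (fully open). A call has 1 to 10 rows; each row is the pose to reach, as a shift and turn from the pose commanded when the call began, along the tool's axes at that moment; what a row does not reach only later rows make up. A row lasts 1/12 s, in which the tool goes at most 41.7 mm and 7.16 degrees, less where a joint would pass 70% of its speed; a pose out of reach is approached as far as the arm can. A call with a gripper value outside its range is refused whole. The fingers move at their own pace and stop on an object; "newtons" is the grip in N (left out, the last holds). Time passes only in rows, so rows that repeat a pose let the fingers close. It gives the time, the measured TCP pose, the force and the opening at its end, in the units of the state.
- get_state(): the state, without advancing time (a new reading comes with each control period).
- read_camera(name): name is "scene" or "top" or "wrist"; returns the picture (400x640x3 uint8, blue, green, red); there is no depth.
- camera_info(name): a dict with "K" (3x3 intrinsics, pixels), "D" ([k1, k2, p1, p2, k3] as OpenCV has them; the pictures are not rectified), "xyz" and "attitude" of the camera in the world. Camera axes: x right, y down, z forward; pixel columns grow to the right and rows downward; lengths in m; the calibration is good to about 2 mm. A picture is of the moment at which its call begins: read the wrist's pose just before it. camera_info takes no time and is no camera call; for the wrist camera it gives the pose at the moment of the call.
- hand_in(): hands the job in, once; it reports no verdict.
Trained networks look in the newest picture that a camera, given by its name, has taken for a name from the list of things; names that differ only in an ending like _2 or _b are one class to them, and where a whole thing is asked for, a point or a joint stands for the part that bears it (a point fixed in the world has none). Each returns a list of dicts, best first, with "p" (0 to 1); they miss things now and then, are a little off and sometimes report something else, mostly with a low value. They report only what shows in the picture. A call takes as long as a camera call. They do not tell look-alikes from the thing itself.
- silhouettes(camera, label): "pixels" (400x640 bool, what is visible of it) and "box" ([left, top, width, height] in pixels, round what is visible of it).
The state is a dict: "clock": time; "joint_pos": joint angles; "qvel": joint speeds; "tau": joint torques, N m; "tcp_pos": TCP position; "orientation": TCP orientation; "wrist_force": force on the tool from outside, world axes, zero at the start; "ft_torque": the same for the moment, N m; "finger_gap": finger opening in m.
Only numpy, scipy, OpenCV 4.12 (cv2) and the standard library are available. Lean on these libraries where they do the work, as an engineer would, in place of code of your own. Each camera call takes 0.05 s, during which the arm holds its last target. There are 200 camera calls.

## Working session

There is one attempt and no reset: what is moved stays moved. The work goes in short steps, Python scripts to look and compute and a tool call to move; the robot and the scene stay as the last step left them, time stands still between calls to the robot, and variables do not carry over. Pictures are saved under pics/ and viewed, about 8 in all and at most 12, crops included, and the job is handed in when it is done.

Besides the shell and the picture viewer there is one more tool, called after "Request:" as name(argument=value, ...), one argument or row to a line, values as JSON. send_rows: Moves the arm, as the interface text tells. Its arguments: {"type":"object","properties":{"series":{"type":"array"},"newtons":{"type":"number"}},"required":["series"]}

```bash
mkdir -p pics; ls; python3 - <<'E'
from workcell import *
import cv2,numpy as np
s=get_state();print(s)
for n in("scene","top"):
    cv2.imwrite(f"pics/{n}0.png",read_camera(n)); print(n,camera_info(n))
    for l in ("red_ball","tray_knob","press","jar","ram"):
        try: print(l,[(round(d["p"],2),d["box"],np.argwhere(d["pixels"]).mean(0)[::-1].round(1)) for d in silhouettes(n,l)][:3])
        except Exception as e: print(l,e)
E
```

```text
pics
{'clock': 0.0, 'joint_pos': array([-1.27758802e+00,  3.14005647e-01,  4.49896578e-02,  1.30360819e+00,
        2.18159182e-05,  1.43120292e+00]), 'qvel': array([ 0.00075066,  0.00015783, -0.00044432, -0.0011485 ,  0.00013128,
       -0.00049284]), 'tau': array([ 1.22425336e-03, -4.80626249e+01,  2.98533350e+01,  1.92285870e-02,
        6.27233067e-05,  4.16551444e-06]), 'tcp_pos': array([ 0.2410164 , -0.52148981,  0.23041026]), 'orientation': array([-9.12069117e-04,  9.76676161e-01,  2.14715720e-01, -5.92515793e-05]), 'wrist_force': array([ 1.18833278, -0.13409843, -0.24297256]), 'ft_torque': array([ 0.01579747, -0.03020092, -0.02224503]), 'finger_gap': 0.0855144047247669}
scene {'K': array([[520.02938933,   0.        , 317.10224758],
       [  0.        , 520.02938933, 194.3743499 ],
       [  0.        ,   0.        ,   1.        ]]), 'D': array([0.04577859, 0.        , 0.        , 0.        , 0.        ]), 'xyz': array([1.26215742, 0.34591939, 1.09986653]), 'attitude': array([-0.19208646,  0.57201807,  0.75181001, -0.26585679])}
red_ball [(0.9, [250.7, 131.7, 84.2, 70.4], arr
[... 651 characters left out ...]
xyz': array([0.45741044, 0.13177828, 1.09563415]), 'attitude': array([-0.04184854,  0.71589314, -0.69609433,  0.03461774])}
red_ball [(0.58, [296.3, 146.5, 108.9, 103.8], array([348.6, 197.6])), (0.2, [258.9, 160.4, 19.6, 74.0], array([267.9, 187.4]))]
tray_knob [(0.68, [322.4, 193.3, 109.8, 42.6], array([390.3, 216.3]))]
press [(0.88, [282.3, 121.3, 149.1, 162.6], array([351.2, 207.7]))]
jar [(0.84, [241.8, 253.6, 27.4, 27.2], array([255.5, 267. ])), (0.57, [218.1, 190.5, 26.5, 26.8], array([228.7, 203.6])), (0.25, [298.4, 149.7, 102.9, 99.8], array([348.9, 198.1]))]
ram [(0.71, [322.2, 193.0, 109.2, 44.6], array([388.9, 216.6])), (0.57, [295.4, 146.3, 106.3, 104.9], array([349. , 199.2]))]
```

```bash
python3 - <<'E'
import cv2,numpy as np
a=cv2.imread("pics/scene0.png")[90:320,180:450];b=cv2.imread("pics/top0.png")[100:320,200:450]
a=cv2.resize(a,None,fx=1.45*1.0,fy=1.45,interpolation=3)
cv2.imwrite("pics/a.png",cv2.resize(cv2.imread("pics/top0.png")[100:300,200:450],(800,640))[:600]) 
cv2.imwrite("pics/b.png",cv2.resize(cv2.imread("pics/scene0.png")[100:310,190:460],None,fx=2.8,fy=2.8))
E
```

```text
(no output)
```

View pics/a.png

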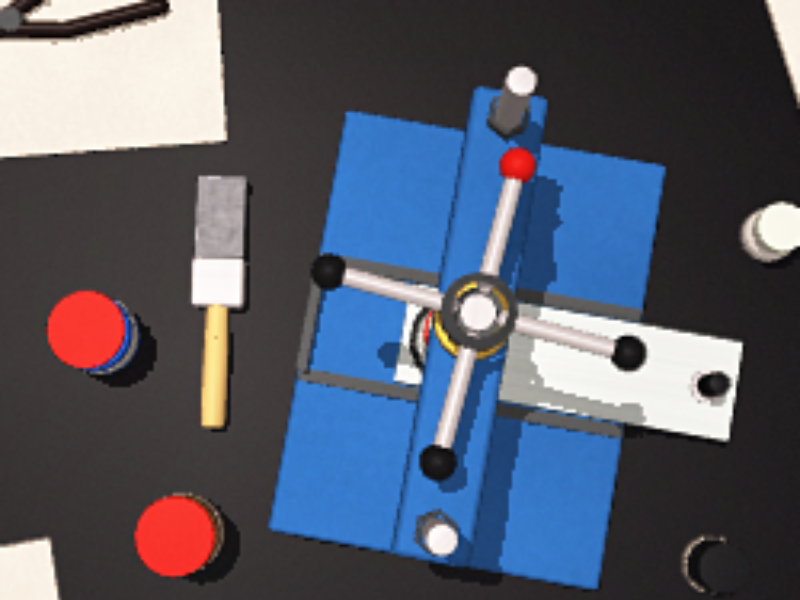

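View pics/b.png

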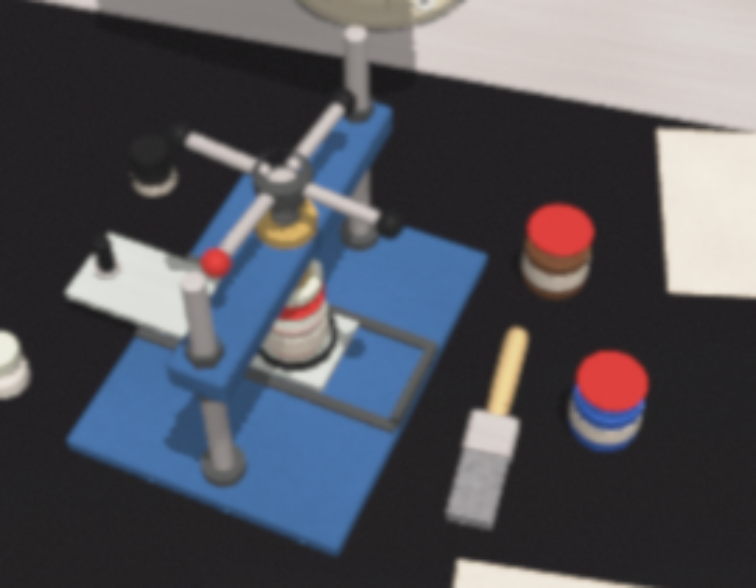

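```bash
cat > h.py <<'E'
from workcell import *
import cv2,numpy as np
from scipy.spatial.transform import Rotation as R
def rot(q): return R.from_quat(np.roll(q,-1)).as_matrix()
def back(cam,uv,z,info=None):
    c=info or camera_info(cam)
    p=cv2.undistortPoints(np.array([[uv]],float),c["K"],c["D"])[0,0]
    d=rot(c["attitude"])@[p[0],p[1],1]; o=c["xyz"]
    return o+d*(z-o[2])/d[2]
def proj(cam,P,info=None):
    c=info or camera_info(cam);M=rot(c["attitude"]).T
    return cv2.projectPoints(np.atleast_2d(P).astype(float),cv2.Rodrigues(M)[0],-M@c["xyz"],c["K"],c["D"])[0][:,0]
E
python3 - <<'E'
from h import *
f=lambda x,y:(x/3.2+200,y/3.2+100)
pts=dict(red=(517,166,.243),opp=(437,461,.243),L=(328,271,.243),Rr=(628,352,.243),knob=(713,384,.072),c1=(521,80,.28),c2=(440,535,.28),
 b1=(346,112,.018),b2=(665,166,.018),b3=(598,588,.018),b4=(271,529,.018),white=(778,230,.05),blk=(715,567,.05))
W={k:back("top",f(a,b),z) for k,(a,b,z) in pts.items()}
for k,v in W.items(): print(k,v.round(4),"r",np.hypot(*v[:2]).round(3))
c=(W["c1"]+W["c2"])/2;print("colmid",c,np.linalg.norm(W["c1"]-W["c2"]),"balls",(W["red"]+W["opp"])/2,(W["L"]+W["Rr"])/2,"base",(W["b1"]+W["b2"]+W["b3"]+W["b4"])/4)
a=lambda d:np.degrees(np.arctan2(d[1],d[0]))
print("xdir",a(W["c1"]-W["c2"]),a(W["b1"]-W["b4"]),a(W["b2"]-W["b3"]),a(W["b1"]-W["b2"])-90,"red",a(W["red"]-W["opp"]),a(W["L"]-W["Rr"])-90, "knob",a((W["red"]+W["opp"])/2-W["knob"])-90,np.linalg.norm(((W["red"]+W["opp"])/2-W["knob"])[:2]))
# scene
g=lambda x,y:(x/2.8+190,y/2.8+100)
for k,x,y,z in(("c1",195,290,.28),("c2",356,35,.28),("red",216,263,.243),("opp",347,103,.243),("knob",104,240,.072)):print(k,back("scene",g(x,y),z).round(4))
print(rot(get_state()["orientation"]).round(3),camera_info("wrist"))
import workcell;print([n for n in dir(workcell) if n[0]!='_'])
E
```

```text
red [0.6429 0.0475 0.243 ] r 0.645
opp [0.4569 0.0936 0.243 ] r 0.466
L [0.5729 0.1644 0.243 ] r 0.596
Rr [ 0.5274 -0.0232  0.243 ] r 0.528
knob [ 0.5193 -0.1175  0.072 ] r 0.532
c1 [0.688  0.0496 0.28  ] r 0.69
c2 [0.4139 0.0926 0.28  ] r 0.424
b1 [0.7321 0.1626 0.018 ] r 0.75
b2 [ 0.695  -0.0924  0.018 ] r 0.701
b3 [ 0.363  -0.0425  0.018 ] r 0.365
b4 [0.4007 0.2109 0.018 ] r 0.453
white [ 0.6403 -0.1726  0.05  ] r 0.663
blk [ 0.3837 -0.1246  0.05  ] r 0.403
colmid [0.55091575 0.07106892 0.28      ] 0.2774599501328844 balls [0.54985693 0.07056969 0.243     ] [0.5501509  0.07060251 0.243     ] base [0.54768821 0.05964703 0.018     ]
xdir -8.910002500852421 -8.281112659620993 -8.537540131544706 -8.281984840202426 red -13.932736776810659 -13.650244943943562 knob -9.220609507710066 0.19055709308596586
c1 [0.6948 0.0541 0.28  ]
c2 [0.4127 0.093  0.28  ]
red [0.641  0.0476 0.243 ]
opp [0.4543 0.0965 0.243 ]
knob [ 0.5183 -0.1196  0.072 ]
[[ 0.908  0.419  0.   ]
 [ 0.419 -0.908 -0.   ]
 [ 0.     0.    -1.   ]] {'K': array([[329.937324  ,   0.        , 322.52580758],
       [  0.        , 329.937324  , 197.9867819 ],
       [  0.        ,   0.        ,   1.        ]]), 'D': array([0.00631402, 0.        , 0.        , 0.        , 0.        ]), 'xyz': array([ 0.30422584, -0.49310883,  0.37356989]), 'attitude': array([ 0.11646899,  0.83432001, -0.53363516, -0.07469004])}
['MotionError', 'camera_info', 'get_state', 'grip_point_offset', 'hand_in', 'read_camera', 'silhouettes']
```

```bash
cat >> h.py <<'E'
A=np.array([.551,.071]); a0=np.radians(-8.6); X=np.array([np.cos(a0),np.sin(a0)]); Y=np.array([-X[1],X[0]])
def press(p): d=np.asarray(p)[:2]-A; return np.array([d@X,d@Y])*1000
def fing(phi,s=67,gap=0,side=1):
    "finger centre (press mm) touching spoke at angle phi deg; side=+1: finger on ccw side (pushes clockwise)"
    f=np.radians(phi);u=np.array([np.cos(f),np.sin(f)]);n=side*np.array([-u[1],u[0]])
    v=-np.array([14.5,11])*np.sign(n); h=-v@n
    return s*u+(h+6+gap)*n, n, s+v@u
def rel(p,z,cur,curz):  # press-aligned tool: tool x=press y, tool y=press x, cm
    return np.round([(p[1]-cur[1])/10,(p[0]-cur[0])/10,(curz-z)*100],2)
E
python3 - <<'E'
from h import *
print(grip_point_offset)
s=get_state();Rm=rot(s["orientation"]);p=s["tcp_pos"]
t=fing(-94.8,gap=10)[0];w=np.r_[A+(t[0]*X+t[1]*Y)/1000,.31]
print(t,w,(Rm.T@(w-p)*100).round(2))
tx=np.r_[Y,0];psi=np.degrees(np.arctan2(Y[1],Y[0]));print("turn toolz",-(psi-np.degrees(np.arctan2(Rm[1,0],Rm[0,0]))))
E
```

```text
0.0187
[ 25.65316962 -69.38996227] [ 0.56598848 -0.00144582  0.31      ] [ 51.32 -33.63  -7.87]
turn toolz -56.60205796501489
```

Request:
send_rows(
  series=[2.5, -1.7, -4, 0, 0, -5, 0, 5, -3.4, -8, 0, 0, -11, 0, 8, -5, -8, 0, 0, -17, 0, 11, -7, -8, 0, 0, -23, 0, 14, -9, -8, 0, 0, -29, 0, 17, -11, -8, 0, 0, -35, 0, 20, -13, -8, 0, 0, -41, 0, 23, -15, -8, 0, 0, -47, 0, 26, -17, -8, 0, 0, -53, 0, 28, -18.4, -8, 0, 0, -56.6, 0],
  newtons=40,
)

```text
clock: 1.43
tcp_pos: [0.4192, -0.235, 0.3117]
orientation: [0.0, 0.756, 0.655, 0.0]
wrist_force: [-0.0, -0.7, 0.6]
finger_gap: -0.0
```

```bash
python3 - <<'E'
from h import *
s=get_state();Rm=rot(s["orientation"]);p=s["tcp_pos"];print(s["clock"],p,Rm.round(3),press(p),s["finger_gap"],s["joint_pos"].round(2),s["wrist_force"])
t=fing(-94.8,gap=10)[0];w=np.r_[A+(t[0]*X+t[1]*Y)/1000,.31]
print((Rm.T@(w-p)*100).round(2))
E
```

```text
1.4333 [ 0.41919849 -0.2349778   0.31168668] [[ 0.143  0.99   0.001]
 [ 0.99  -0.143  0.   ]
 [ 0.     0.001 -1.   ]] [ -84.5650914  -322.24649151] -2.062155354723987e-05 [-0.68  0.12 -0.01  1.45  0.    1.04] [-0.01482589 -0.65015051  0.63941978]
[25.21 11.18  0.18]
```

Request:
send_rows(
  series=[3, 1.3, 0, 0, 0, 0, 0, 6, 2.6, 0, 0, 0, 0, 0, 9, 4, 0, 0, 0, 0, 0, 12, 5.3, 0, 0, 0, 0, 0, 15, 6.6, 0, 0, 0, 0, 0, 18, 8, 0, 0, 0, 0, 0, 21, 9.3, 0, 0, 0, 0, 0, 24, 10.7, 0.2, 0, 0, 0, 0, 25.2, 11.2, 0.2, 0, 0, 0, 0, 25.2, 11.2, 0.2, 0, 0, 0, 0],
)

```text
clock: 2.27
tcp_pos: [0.5676, -0.0027, 0.3086]
orientation: [-0.0, 0.757, 0.654, -0.0]
wrist_force: [0.2, -0.6, -0.5]
finger_gap: -0.0001
```

```bash
python3 - <<'E'
from h import *
s=get_state();Rm=rot(s["orientation"]);p=s["tcp_pos"];print(s["clock"],p,Rm.round(3),press(p),s["joint_pos"].round(2),s["wrist_force"])
im=read_camera("wrist");cv2.imwrite("pics/w1.png",im)
i=camera_info("wrist")
for a in (-5.2,84.8,174.8,264.8):
    f=np.radians(a);q=A+.096*(np.cos(f)*X+np.sin(f)*Y);print(a,proj("wrist",np.r_[q,.2444],i).round(1))
print(proj("wrist",np.r_[A,.2444+.0155],i))
E
```

```text
2.2667 [ 0.56761387 -0.00267231  0.30863777] [[ 0.146  0.989 -0.   ]
 [ 0.989 -0.146  0.   ]
 [ 0.    -0.    -1.   ]] [ 27.44368405 -70.35960565] [-0.15  0.29  0.2   1.48  0.    1.57] [ 0.2338779  -0.60656707 -0.51851484]
-5.2 [[436.2 114.5]]
84.8 [[288.3 -93.7]]
174.8 [[115.9  83.2]]
264.8 [[270.1 246.1]]
[[274.36775547  98.76771787]]
```

View pics/w1.png

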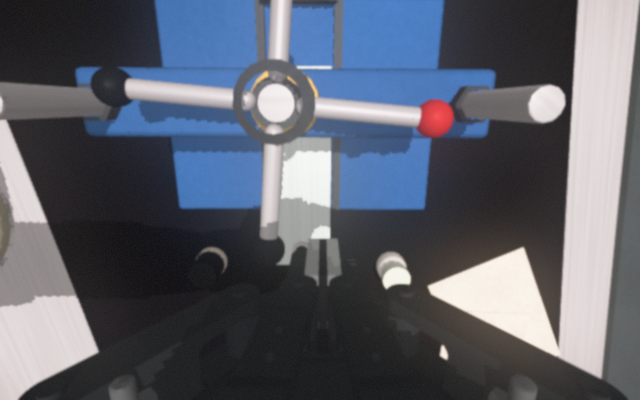

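Request:
send_rows(
  series=[0, 0, 3, 0, 0, 0, 0, 0, 0, 6, 0, 0, 0, 0, 0, 0, 9, 0, 0, 0, 0, 0, 0, 10.9, 0, 0, 0, 0, 0, 0, 10.9, 0, 0, 0, 0],
)

```text
clock: 2.73
tcp_pos: [0.5639, -0.0065, 0.1971]
orientation: [-0.002, 0.759, 0.651, -0.002]
wrist_force: [-0.7, -0.2, -0.4]
finger_gap: 0.0
```

```bash
cat > plan.py <<'E'
from h import *
import sys
s=get_state();p=s["tcp_pos"];c=press(p);F=s["wrist_force"]
a,b,n=float(sys.argv[1]),float(sys.argv[2]),int(sys.argv[3]);side=int(sys.argv[4]) if len(sys.argv)>4 else 1
print("t",s["clock"].round(2) if hasattr(s["clock"],"round") else s["clock"],"press",c.round(1),"z",p[2].round(4),"F press",(F[:2]@X).round(2),(F[:2]@Y).round(2),"Fz",F[2].round(2))
for f in np.linspace(a,b,n+1)[0:]:
    q,nn,lev=fing(f,side=side);print(round(f,1),rel(q,0,c,0)[:2],"lev",round(lev,1))
E
python3 plan.py -95 -170 10
```

```text
t 2.7333 press [ 24.4 -74.7] z 0.1971 F press -0.64 -0.3 Fz -0.43
-95.0 [ 0.61 -0.89] lev 57.3
-102.5 [ 0.44 -1.69] lev 59.4
-110.0 [ 0.37 -2.53] lev 61.6
-117.5 [ 0.42 -3.41] lev 63.9
-125.0 [ 0.59 -4.3 ] lev 66.3
-132.5 [ 0.9  -5.19] lev 68.7
-140.0 [ 1.34 -6.04] lev 71.0
-147.5 [ 1.92 -6.85] lev 73.3
-155.0 [ 2.63 -7.58] lev 75.5
-162.5 [ 3.46 -8.2 ] lev 77.5
-170.0 [ 4.4 -8.7] lev 79.4
```

Request:
send_rows(
  series=[0, 0, 0, 0, 0, 0, 0, 0, 0, 0, 0, 0, 0, 0],
)

```text
clock: 2.9
tcp_pos: [0.5666, -0.0062, 0.2015]
orientation: [0.001, 0.759, 0.652, 0.0]
wrist_force: [0.0, -0.5, -0.2]
finger_gap: -0.0002
```

```bash
python3 plan.py -95 -170 10|head -3
```

```text
t 2.9 press [ 27. -74.] z 0.2015 F press 0.08 -0.46 Fz -0.25
-95.0 [ 0.54 -1.15] lev 57.3
-102.5 [ 0.37 -1.95] lev 59.4
```

Request:
send_rows(
  series=[0.5, -1.1, 0, 0, 0, 0, 0, 0.4, -1.9, 0, 0, 0, 0, 0, 0.3, -2.8, 0, 0, 0, 0, 0, 0.35, -3.7, 0, 0, 0, 0, 0, 0.5, -4.6, 0, 0, 0, 0, 0, 0.85, -5.4, 0, 0, 0, 0, 0, 1.3, -6.3, 0, 0, 0, 0, 0, 1.85, -7.1, 0, 0, 0, 0, 0, 2.6, -7.8, 0, 0, 0, 0, 0, 3.4, -8.5, 0, 0, 0, 0, 0],
)

```text
clock: 3.73
tcp_pos: [0.4887, 0.042, 0.2011]
orientation: [0.001, 0.758, 0.652, 0.001]
wrist_force: [6.7, -0.3, 6.5]
finger_gap: -0.0
```

Request:
send_rows(
  series=[0, 0, 0, 0, 0, 0, 0, 0, 0, 0, 0, 0, 0, 0],
)

```text
clock: 3.9
tcp_pos: [0.4871, 0.0423, 0.2009]
orientation: [0.0, 0.758, 0.653, 0.0]
wrist_force: [-0.6, -0.1, 7.6]
finger_gap: 0.0
```

```bash
python3 plan.py -162.5 -212.5 10; python3 -c "
from h import *
im=read_camera('top');cv2.imwrite('pics/t2.png',cv2.resize(im[110:280,260:440],(720,680))[:600])
print(get_state()['joint_pos'].round(2))"
```

```text
t 3.9 press [-58.9 -37.9] z 0.2009 F press -0.62 -0.14 Fz 7.55
-162.5 [-0.21  0.13] lev 77.5
-167.5 [ 0.4  -0.22] lev 78.8
-172.5 [ 1.06 -0.51] lev 79.9
-177.5 [ 1.74 -0.73] lev 81.0
-182.5 [ 2.33 -0.88] lev 53.0
-187.5 [ 2.8 -1. ] lev 54.1
-192.5 [ 3.3  -1.08] lev 55.2
-197.5 [ 3.82 -1.13] lev 56.5
-202.5 [ 4.35 -1.13] lev 57.8
-207.5 [ 4.9  -1.09] lev 59.2
-212.5 [ 5.45 -1.  ] lev 60.7
[-0.08  0.16 -0.23  1.18 -0.    1.64]
```

View pics/t2.png

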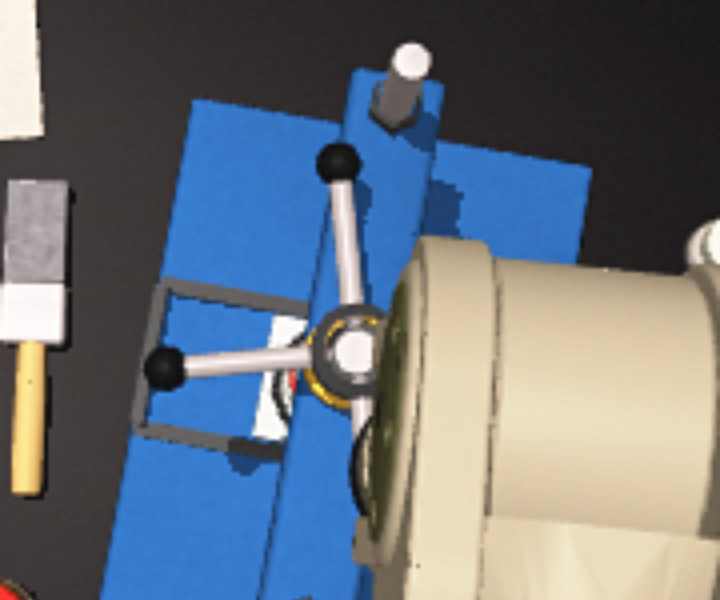

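```bash
python3 -c "
from h import *
for uv in ((338/4+260,163/4+110),(164/4+260,368/4+110)):
    b=press(back('top',uv,.236));print(b,np.degrees(np.arctan2(b[1],b[0])),np.hypot(*b))
im=read_camera('scene');cv2.imwrite('pics/s2.png',cv2.resize(im[90:240,200:400],(800,600)))
s=get_state();print(s['wrist_force'],s['ft_torque'],s['tcp_pos'])
i=camera_info('scene');print((proj('scene',s['tcp_pos'],i)-[200,90])*4)"
```

```text
[92.14462987 24.54304113] 14.914661933822224 95.35718998243934
[-26.40981378  92.67635198] 105.90586711416697 96.36588857057504
[ 0.68681563 -0.46370813  4.55644862] [0.0066819  0.0260277  0.04141861] [0.48729478 0.04194623 0.20063952]
[[352.23170239 260.01003103]]
```

View pics/s2.png

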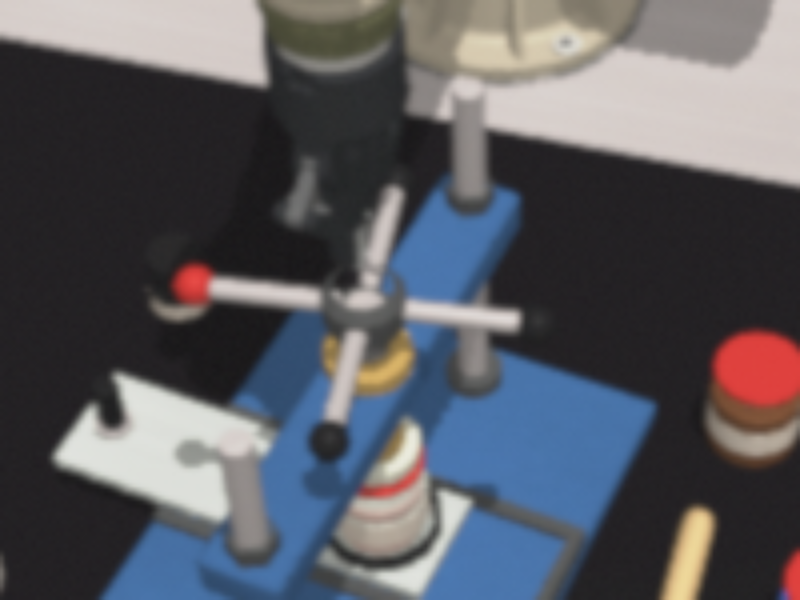

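Request:
send_rows(
  series=[-0.1, 0, -0.3, 0, 0, 0, 0, 0.4, -0.2, -0.3, 0, 0, 0, 0, 1.1, -0.5, -0.3, 0, 0, 0, 0, 1.7, -0.75, -0.3, 0, 0, 0, 0, 2.3, -1.0, -0.3, 0, 0, 0, 0, 2.8, -1.2, -0.3, 0, 0, 0, 0, 3.3, -1.35, -0.3, 0, 0, 0, 0, 3.8, -1.4, -0.3, 0, 0, 0, 0, 4.1, -1.4, -0.3, 0, 0, 0, 0, 4.35, -1.4, -0.3, 0, 0, 0, 0],
)

```text
clock: 4.83
tcp_pos: [0.4802, 0.0867, 0.2032]
orientation: [-0.0, 0.758, 0.652, -0.0]
wrist_force: [0.9, -1.6, -0.5]
finger_gap: -0.0001
```

```bash
python3 - <<'E'
s=open('h.py').read()
s+='''
def phi_of(c,side=1):
    "spoke angle touching a finger centred at press c"
    from scipy.optimize import brentq
    th=np.degrees(np.arctan2(c[1],c[0]))
    def g(ph):
        f=np.radians(ph);n=side*np.array([-np.sin(f),np.cos(f)]);return c@n-(14.5*abs(n[0])+11*abs(n[1])+6)
    return brentq(g,th-side*60,th)
'''
open('h.py','w').write(s)
p=open('plan.py').read()
p=p.replace('for f in','''ph=phi_of(c,side);q,nn,lv=fing(ph,side=side);f_=np.radians(ph);lv+=c@[np.cos(f_),np.sin(f_)]-67
fn=(np.array([F[:2]@X,F[:2]@Y])@nn);print("phi",ph.round(2),"lever",lv.round(1),"Fn",fn.round(2),"Nm",(fn*lv/1000).round(3),"eq@75",(fn*lv/75).round(2))
for f in''',1)
open('plan.py','w').write(p)
E
python3 plan.py -200 -240 10
```

```text
t 4.8333 press [-72.3   5. ] z 0.2032 F press 1.11 -1.45 Fz -0.51Traceback (most recent call last):
  File "plan.py", line 7, in <module>
    fn=(np.array([F[:2]@X,F[:2]@Y])@nn);print("phi",ph.round(2),"lever",lv.round(1),"Fn",fn.round(2),"Nm",(fn*lv/1000).round(3),"eq@75",(fn*lv/75).round(2))
                                                    ^^^^^^^^
AttributeError: 'float' object has no attribute 'round'
```

```bash
sed -i 's/ph\.round(2)/round(ph,2)/' plan.py; python3 plan.py -196 -236 10
```

```text
t 4.8333 press [-72.3   5. ] z 0.2032 F press 1.11 -1.45 Fz -0.51
phi 158.81 lever 59.7 Fn 0.95 Nm 0.057 eq@75 0.76
-196.0 [-0.63  0.23] lev 56.1
-200.0 [-0.21  0.21] lev 57.1
-204.0 [0.22 0.22] lev 58.2
-208.0 [0.66 0.26] lev 59.4
-212.0 [1.1  0.33] lev 60.5
-216.0 [1.54 0.44] lev 61.7
-220.0 [1.99 0.57] lev 63.0
-224.0 [2.43 0.75] lev 64.2
-228.0 [2.87 0.96] lev 65.5
-232.0 [3.29 1.2 ] lev 66.7
-236.0 [3.7  1.48] lev 68.0
```

Request:
send_rows(
  series=[0.2, 0, 0, 0, 0, 0, 0, 0.4, 0.02, 0, 0, 0, 0, 0, 0.6, 0.04, 0, 0, 0, 0, 0, 0.8, 0.07, 0, 0, 0, 0, 0, 1.0, 0.1, 0, 0, 0, 0, 0, 1.2, 0.15, 0, 0, 0, 0, 0],
)

```text
clock: 5.33
tcp_pos: [0.4835, 0.0968, 0.2031]
orientation: [0.001, 0.759, 0.652, -0.001]
wrist_force: [0.2, -5.3, -1.3]
finger_gap: 0.0001
```

```bash
python3 plan.py -212 -240 7
```

```text
t 5.3333 press [-70.6  15.4] z 0.2031 F press 1.01 -5.21 Fz -1.33
phi 149.2 lever 61.7 Fn 3.96 Nm 0.244 eq@75 3.26
-212.0 [0.05 0.16] lev 60.5
-216.0 [0.5  0.26] lev 61.7
-220.0 [0.94 0.4 ] lev 63.0
-224.0 [1.38 0.57] lev 64.2
-228.0 [1.82 0.78] lev 65.5
-232.0 [2.25 1.02] lev 66.7
-236.0 [2.66 1.31] lev 68.0
-240.0 [3.06 1.62] lev 69.3
```

Request:
send_rows(
  series=[0.15, 0.03, 0, 0, 0, 0, 0, 0.3, 0.07, 0, 0, 0, 0, 0, 0.45, 0.12, 0, 0, 0, 0, 0, 0.6, 0.17, 0, 0, 0, 0, 0, 0.75, 0.23, 0, 0, 0, 0, 0, 0.9, 0.3, 0, 0, 0, 0, 0],
)

```text
clock: 5.83
tcp_pos: [0.4874, 0.1051, 0.2028]
orientation: [0.0, 0.759, 0.652, -0.002]
wrist_force: [-1.4, -5.6, -1.1]
finger_gap: 0.0003
```

```bash
python3 plan.py -220 -240 5
```

```text
t 5.8333 press [-68.   24.2] z 0.2028 F press -0.53 -5.77 Fz -1.13
phi 141.29 lever 63.8 Fn 4.83 Nm 0.308 eq@75 4.11
-220.0 [0.07 0.14] lev 63.0
-224.0 [0.51 0.32] lev 64.2
-228.0 [0.94 0.53] lev 65.5
-232.0 [1.37 0.77] lev 66.7
-236.0 [1.78 1.05] lev 68.0
-240.0 [2.18 1.37] lev 69.3
```

Request:
send_rows(
  series=[0.15, 0.05, 0, 0, 0, 0, 0, 0.3, 0.11, 0, 0, 0, 0, 0, 0.45, 0.18, 0, 0, 0, 0, 0],
)

```text
clock: 6.08
tcp_pos: [0.4896, 0.1093, 0.2028]
orientation: [0.0, 0.759, 0.652, -0.002]
wrist_force: [-1.4, -5.5, -1.3]
finger_gap: 0.0
```

```bash
python3 plan.py -224 -240 4
```

```text
t 6.0833 press [-66.4  28.7] z 0.2028 F press -0.52 -5.64 Fz -1.32
phi 137.32 lever 65.1 Fn 4.5 Nm 0.293 eq@75 3.91
-224.0 [0.06 0.16] lev 64.2
-228.0 [0.49 0.37] lev 65.5
-232.0 [0.92 0.61] lev 66.7
-236.0 [1.33 0.89] lev 68.0
-240.0 [1.73 1.21] lev 69.3
```

Request:
send_rows(
  series=[0.15, 0.07, 0, 0, 0, 0, 0, 0.29, 0.14, 0, 0, 0, 0, 0, 0.44, 0.22, 0, 0, 0, 0, 0],
)

```text
clock: 6.33
tcp_pos: [0.4923, 0.1134, 0.2027]
orientation: [0.0, 0.759, 0.652, -0.002]
wrist_force: [-2.2, -6.5, -0.9]
finger_gap: 0.0
```

Request:
send_rows(
  series=[0.1, 0.06, 0, 0, 0, 0, 0, 0.21, 0.12, 0, 0, 0, 0, 0],
)

```text
clock: 6.5
tcp_pos: [0.4936, 0.1154, 0.2027]
orientation: [-0.0, 0.759, 0.652, -0.002]
wrist_force: [-2.5, -6.0, -1.5]
finger_gap: 0.0004
```

```bash
python3 plan.py -230 -246 4
```

```text
t 6.5 press [-63.4  35.3] z 0.2027 F press -1.53 -6.29 Fz -1.51
phi 131.44 lever 67.1 Fn 5.31 Nm 0.356 eq@75 4.75
-230.0 [0.04 0.18] lev 66.1
-234.0 [0.46 0.45] lev 67.4
-238.0 [0.87 0.74] lev 68.6
-242.0 [1.26 1.08] lev 69.9
-246.0 [1.62 1.45] lev 71.2
```

Request:
send_rows(
  series=[0.13, 0.08, 0, 0, 0, 0, 0, 0.26, 0.16, 0, 0, 0, 0, 0, 0.39, 0.25, 0, 0, 0, 0, 0],
)

```text
clock: 6.75
tcp_pos: [0.4965, 0.1188, 0.2026]
orientation: [-0.0, 0.759, 0.652, -0.002]
wrist_force: [-2.1, -5.7, -2.1]
finger_gap: -0.0003
```

Request:
send_rows(
  series=[0.13, 0.09, 0, 0, 0, 0, 0, 0.26, 0.18, 0, 0, 0, 0, 0, 0.39, 0.27, 0, 0, 0, 0, 0],
)

```text
clock: 7.0
tcp_pos: [0.4997, 0.1223, 0.2025]
orientation: [-0.0, 0.759, 0.652, -0.002]
wrist_force: [-2.6, -5.8, -1.0]
finger_gap: 0.0001
```

```bash
python3 plan.py -238 -258 5
```

```text
t 7.0 press [-58.4  43.1] z 0.2025 F press -1.74 -6.1 Fz -1.0
phi 124.16 lever 69.4 Fn 4.87 Nm 0.338 eq@75 4.51
-238.0 [0.1  0.25] lev 68.6
-242.0 [0.48 0.58] lev 69.9
-246.0 [0.85 0.95] lev 71.2
-250.0 [1.19 1.36] lev 72.4
-254.0 [1.5  1.79] lev 73.6
-258.0 [1.78 2.25] lev 74.7
```

Request:
send_rows(
  series=[0.11, 0.1, 0, 0, 0, 0, 0, 0.22, 0.2, 0, 0, 0, 0, 0, 0.33, 0.3, 0, 0, 0, 0, 0],
)

```text
clock: 7.25
tcp_pos: [0.503, 0.1252, 0.2025]
orientation: [-0.0, 0.759, 0.652, -0.002]
wrist_force: [-3.3, -5.6, -1.3]
finger_gap: -0.0001
```

Request:
send_rows(
  series=[0.11, 0.11, 0, 0, 0, 0, 0, 0.22, 0.22, 0, 0, 0, 0, 0, 0.32, 0.33, 0, 0, 0, 0, 0],
)

```text
clock: 7.5
tcp_pos: [0.5066, 0.128, 0.2024]
orientation: [-0.001, 0.758, 0.652, -0.002]
wrist_force: [-3.4, -5.1, -2.3]
finger_gap: 0.0001
```

```bash
python3 plan.py -242 -262 5
```

```text
t 7.5 press [-52.5  49.7] z 0.2024 F press -2.63 -5.51 Fz -2.29
phi 117.22 lever 71.3 Fn 4.85 Nm 0.346 eq@75 4.62
-242.0 [-0.18 -0.02] lev 69.9
-246.0 [0.19 0.35] lev 71.2
-250.0 [0.53 0.76] lev 72.4
-254.0 [0.84 1.19] lev 73.6
-258.0 [1.12 1.66] lev 74.7
-262.0 [1.36 2.15] lev 75.9
```

Request:
send_rows(
  series=[0.1, 0.12, 0, 0, 0, 0, 0, 0.2, 0.24, 0, 0, 0, 0, 0, 0.3, 0.37, 0, 0, 0, 0, 0],
)

```text
clock: 7.75
tcp_pos: [0.5105, 0.1305, 0.2023]
orientation: [-0.001, 0.758, 0.652, -0.002]
wrist_force: [-4.0, -4.7, -0.9]
finger_gap: -0.0
```

Request:
send_rows(
  series=[0.1, 0.13, 0, 0, 0, 0, 0, 0.19, 0.26, 0, 0, 0, 0, 0, 0.28, 0.39, 0, 0, 0, 0, 0],
)

```text
clock: 8.0
tcp_pos: [0.5146, 0.1327, 0.2023]
orientation: [-0.001, 0.758, 0.652, -0.002]
wrist_force: [-3.5, -4.1, -1.6]
finger_gap: -0.0002
```

```bash
python3 plan.py -250 -270 5
```

```text
t 8.0 press [-45.2  55.6] z 0.2023 F press -2.9 -4.58 Fz -1.58
phi 110.04 lever 73.1 Fn 4.29 Nm 0.314 eq@75 4.18
-250.0 [-0.06  0.03] lev 72.4
-254.0 [0.25 0.46] lev 73.6
-258.0 [0.53 0.93] lev 74.7
-262.0 [0.77 1.42] lev 75.9
-266.0 [0.98 1.93] lev 77.0
-270.0 [1.14 2.47] lev 78.0
```

Request:
send_rows(
  series=[0.09, 0.13, 0, 0, 0, 0, 0, 0.18, 0.27, 0, 0, 0, 0, 0, 0.27, 0.41, 0, 0, 0, 0, 0],
)

```text
clock: 8.25
tcp_pos: [0.5183, 0.1341, 0.202]
orientation: [-0.001, 0.759, 0.652, -0.003]
wrist_force: [-6.7, -7.4, 0.5]
finger_gap: -0.0001
```

```bash
python3 plan.py -252 -260 4
```

```text
t 8.25 press [-41.8  57.5] z 0.202 F press -5.55 -8.36 Fz 0.5
phi 107.05 lever 73.5 Fn 7.75 Nm 0.57 eq@75 7.6
-252.0 [-0.1 -0.1] lev 73.0
-254.0 [0.05 0.12] lev 73.6
-256.0 [0.2  0.35] lev 74.2
-258.0 [0.33 0.59] lev 74.7
-260.0 [0.46 0.83] lev 75.3
```

Request:
send_rows(
  series=[0.04, 0.07, 0, 0, 0, 0, 0, 0.04, 0.07, 0, 0, 0, 0, 0, 0.04, 0.07, 0, 0, 0, 0, 0],
)

```text
clock: 8.5
tcp_pos: [0.5188, 0.1342, 0.2019]
orientation: [-0.001, 0.759, 0.652, -0.004]
wrist_force: [-6.2, -6.7, -0.5]
finger_gap: 0.0
```

```bash
python3 plan.py -253 -254 1
```

```text
t 8.5 press [-41.3  57.7] z 0.2019 F press -5.15 -7.58 Fz -0.49
phi 106.62 lever 73.5 Fn 7.1 Nm 0.522 eq@75 6.95
-253.0 [-0.04 -0.04] lev 73.3
-254.0 [0.04 0.07] lev 73.6
```

Request:
send_rows(
  series=[0.05, 0.07, 0, 0, 0, 0, 0, 0.1, 0.15, 0, 0, 0, 0, 0],
)

```text
clock: 8.67
tcp_pos: [0.5199, 0.1346, 0.2018]
orientation: [-0.001, 0.759, 0.651, -0.004]
wrist_force: [-8.2, -6.1, 0.4]
finger_gap: 0.0
```

```bash
python3 plan.py -253 -254 1
```

```text
t 8.6667 press [-40.3  58.2] z 0.2018 F press -7.23 -7.3 Fz 0.41
phi 105.79 lever 73.6 Fn 8.94 Nm 0.658 eq@75 8.78
-253.0 [-0.09 -0.14] lev 73.3
-254.0 [-0.01 -0.02] lev 73.6
```

```bash
python3 plan.py 180 284 13 -1
```

```text
t 8.6667 press [-40.3  58.2] z 0.2018 F press -7.23 -7.3 Fz 0.41
phi 144.01 lever 72.1 Fn -10.15 Nm -0.732 eq@75 -9.76
180.0 [-4.12 -2.67] lev 81.5
188.0 [-4.88 -2.87] lev 54.2
196.0 [-5.69 -2.98] lev 56.1
204.0 [-6.54 -2.98] lev 58.2
212.0 [-7.42 -2.87] lev 60.5
220.0 [-8.31 -2.63] lev 63.0
228.0 [-9.19 -2.25] lev 65.5
236.0 [-10.02  -1.72] lev 68.0
244.0 [-10.8   -1.05] lev 70.5
252.0 [-11.48  -0.25] lev 73.0
260.0 [-12.03   0.68] lev 75.3
268.0 [-12.45   1.71] lev 77.5
276.0 [-12.71   2.59] lev 57.6
284.0 [-12.87   3.45] lev 59.8
```

Request:
send_rows(
  series=[-1.0, -1.0, 0, 0, 0, 0, 0, -2.5, -2.2, 0, 0, 0, 0, 0, -3.8, -2.8, 0, 0, 0, 0, 0, -4.9, -3, 0, 0, 0, 0, 0, -5.7, -3.1, 0, 0, 0, 0, 0, -6.5, -3.1, 0, 0, 0, 0, 0, -7.4, -3.0, 0, 0, 0, 0, 0, -8.3, -2.7, 0, 0, 0, 0, 0, -9.2, -2.3, 0, 0, 0, 0, 0, -10, -1.8, 0, 0, 0, 0, 0],
)

```text
clock: 9.5
tcp_pos: [0.491, 0.0405, 0.2036]
orientation: [-0.001, 0.758, 0.652, 0.001]
wrist_force: [-1.9, 5.0, 2.2]
finger_gap: -0.0001
```

```bash
python3 plan.py 228 284 7 -1
```

```text
t 9.5 press [-54.7 -39.1] z 0.2036 F press -2.64 4.67 Fz 2.21
phi -123.41 lever 64.0 Fn 4.77 Nm 0.305 eq@75 4.07
228.0 [ 0.55 -0.8 ] lev 65.5
236.0 [-0.29 -0.28] lev 68.0
244.0 [-1.07  0.39] lev 70.5
252.0 [-1.75  1.2 ] lev 73.0
260.0 [-2.3   2.12] lev 75.3
268.0 [-2.71  3.15] lev 77.5
276.0 [-2.98  4.03] lev 57.6
284.0 [-3.14  4.89] lev 59.8
```

Request:
send_rows(
  series=[-0.6, 0.1, 0, 0, 0, 0, 0, -1.2, 0.6, 0, 0, 0, 0, 0, -1.75, 1.2, 0, 0, 0, 0, 0, -2.3, 2.1, 0, 0, 0, 0, 0, -2.7, 3.1, 0, 0, 0, 0, 0, -2.7, 3.1, 0, 0, 0, 0, 0, -2.7, 2.0, 0, 0, 0, 0, 0, -2.7, 1.8, -3, 0, 0, 0, 0, -2.7, 1.8, -6, 0, 0, 0, 0, -2.7, 1.8, -9, 0, 0, 0, 0],
)

```text
clock: 10.33
tcp_pos: [0.5041, 0.0105, 0.2938]
orientation: [0.0, 0.758, 0.652, -0.001]
wrist_force: [0.2, 0.6, 0.4]
finger_gap: -0.0003
```

```bash
python3 - <<'E'
from h import *
s=get_state();p=s["tcp_pos"];c=press(p);print(s["clock"],c,p,s["wrist_force"])
print("to behind knob (y=-155), x0:",rel(np.array([0,-160]),.12,c,p[2]))
k=press([.5188,-.1185]);print("knob est",k)
im=read_camera("scene");cv2.imwrite("pics/s3.png",cv2.resize(im[90:240,200:400],(800,600)))
E
```

```text
10.3333 [-37.28587864 -66.86077612] [0.5041353  0.01046654 0.29378227] [0.19787912 0.63872719 0.39858452]
to behind knob (y=-155), x0: [-9.31  3.73 17.38]
knob est [  -3.50100789 -192.18437227]
```

View pics/s3.png

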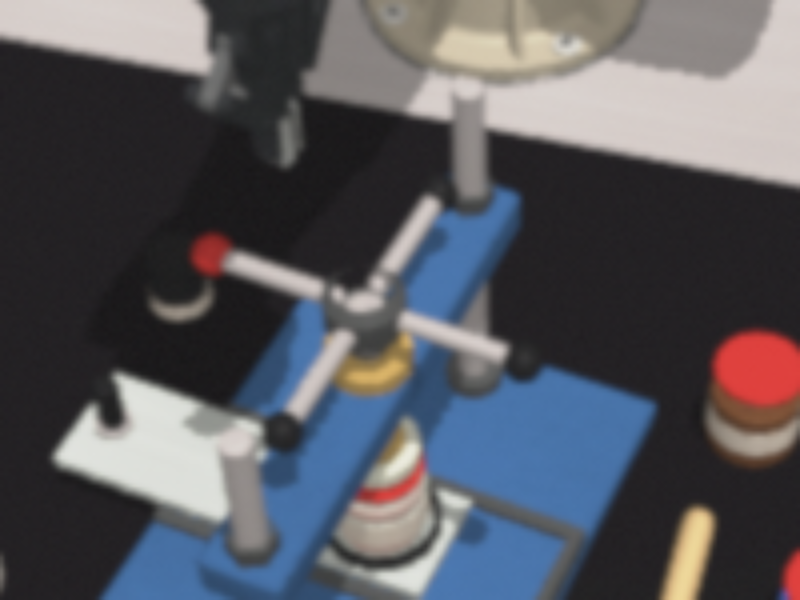

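Request:
send_rows(
  series=[-1.5, 0.4, 0, 0, 0, -6.5, 0, -3, 0.8, 0, 0, 0, -13, 0, -4.5, 1.2, 0, 0, 0, -19.5, 0.2, -6, 1.6, 0, 0, 0, -26, 0.5, -7.5, 2, 0, 0, 0, -32.5, 1, -9, 2.5, 0, 0, 0, -39, 1, -10.5, 3, 0, 0, 0, -45.5, 1, -12, 3.5, 0, 0, 0, -52, 1, -12.6, 3.5, 0, 0, 0, -58.5, 1, -12.6, 3.5, 0, 0, 0, -65, 1],
  newtons=25,
)

```text
clock: 11.22
tcp_pos: [0.5207, -0.1211, 0.2928]
orientation: [0.0, 0.288, 0.958, -0.001]
wrist_force: [0.4, 0.4, -0.2]
finger_gap: 0.0856
```

Request:
send_rows(
  series=[0, 0, 1, 0, 0, -6.5, 1, 0, 0, 2.5, 0, 0, -13, 1, 0, 0, 4, 0, 0, -19.5, 1, 0, 0, 6, 0, 0, -25, 1, 0, 0, 8, 0, 0, -25, 1, 0, 0, 9.5, 0, 0, -25, 1, 0, 0, 9.5, 0, 0, -25, 1, 0, 0, 9.5, 0, 0, -25, 1],
)

```text
clock: 11.88
tcp_pos: [0.5199, -0.1191, 0.1977]
orientation: [-0.001, 0.075, 0.997, -0.0]
wrist_force: [0.2, 0.9, 0.3]
finger_gap: 0.0853
```

```bash
python3 - <<'E'
from h import *
s=get_state();p=s["tcp_pos"];c=press(p);Rm=rot(s["orientation"]);print(s["clock"],c,p,s["wrist_force"],s["finger_gap"],s["joint_pos"].round(2));print((np.c_[Rm[:2].T@X,Rm[:2].T@Y]).round(3))
im=read_camera("wrist");cv2.imwrite("pics/w4.png",im)
for z in(.03,.072): print(proj("wrist",np.r_[A+(-2*X-193*Y)/1000,z]))
E
```

```text
11.8833 [  -2.34482464 -192.58225302] [ 0.51988369 -0.1190663   0.19769031] [0.23700348 0.8680246  0.29694334] 0.08527526355175132 [-0.38  0.25 -0.13  1.2  -0.   -0.22]
[[-1.     0.   ]
 [ 0.     1.   ]
 [-0.001 -0.001]]
[[322.47448095 178.73929165]]
[[322.40430228 189.49943677]]
```

View pics/w4.png

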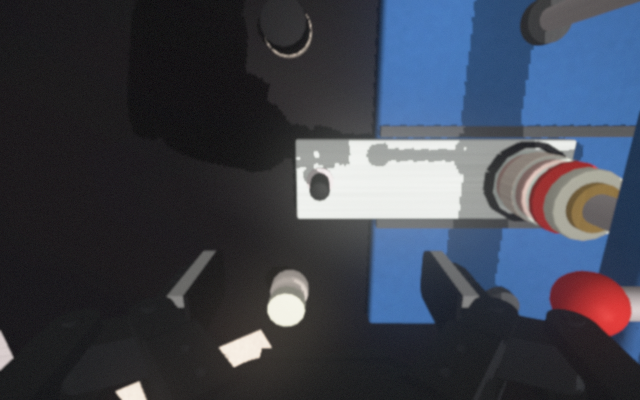

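Request:
send_rows(
  series=[0, 0, 2.5, 0, 0, 0, 1, 0, 0, 5, 0, 0, 0, 1, 0, 0, 7.5, 0, 0, 0, 1, 0, 0, 10, 0, 0, 0, 1, 0, 0, 12.5, 0, 0, 0, 1, 0, 0, 14.5, 0, 0, 0, 1, 0, 0, 15.6, 0, 0, 0, 1, 0, 0, 15.6, 0, 0, 0, 1],
)

```text
clock: 12.6
tcp_pos: [0.5196, -0.1187, 0.041]
orientation: [-0.001, 0.075, 0.997, 0.0]
wrist_force: [0.5, 0.3, -0.1]
finger_gap: 0.0855
```

Request:
send_rows(
  series=[0, 0, 0, 0, 0, 0, 0.15, 0, 0, 0, 0, 0, 0, 0.15, 0, 0, 0, 0, 0, 0, 0.15, 0, 0, 0, 0, 0, 0, 0.15, 0, 0, 0, 0, 0, 0, 0.15, 0, 0, 0, 0, 0, 0, 0.15, 0, 0, 0, 0, 0, 0, 0.15, 0, 0, 0, 0, 0, 0, 0.15],
  newtons=20,
)

```text
clock: 13.27
tcp_pos: [0.5205, -0.1221, 0.0435]
orientation: [0.0, 0.076, 0.997, -0.003]
wrist_force: [-3.5, -9.3, 3.9]
finger_gap: 0.017
```

Request:
send_rows(
  series=[0, -0.8, 0, 0, 0, 0, 0.15, 0, -2, 0, 0, 0, 0, 0.15, 0, -3.2, 0, 0, 0, 0, 0.15, 0, -4.4, 0, 0, 0, 0, 0.15, 0, -5.6, 0, 0, 0, 0, 0.15, 0, -6.8, 0, 0, 0, 0, 0.15, 0, -8, 0, 0, 0, 0, 0.15, 0, -9, 0, 0, 0, 0, 0.15, 0, -9.6, 0, 0, 0, 0, 0.15, 0, -9.8, 0, 0, 0, 0, 0.15],
)

```text
clock: 14.1
tcp_pos: [0.5061, -0.2164, 0.0435]
orientation: [0.001, 0.075, 0.997, 0.0]
wrist_force: [0.0, 2.9, 6.6]
finger_gap: 0.0172
```

Request:
send_rows(
  series=[0, -0.2, 0, 0, 0, 0, 0.15, 0, -0.4, 0, 0, 0, 0, 0.15, 0, -0.6, 0, 0, 0, 0, 0.15, 0, -0.6, 0, 0, 0, 0, 0.15],
)

```text
clock: 14.43
tcp_pos: [0.5054, -0.221, 0.0435]
orientation: [0.001, 0.075, 0.997, 0.001]
wrist_force: [-0.2, 4.8, 6.2]
finger_gap: 0.0174
```

```bash
python3 - <<'E'
from h import *
s=get_state();p=s["tcp_pos"];print(s["clock"],press(p),p,s["wrist_force"],s["finger_gap"])
E
```

```text
14.4333 [  -1.45902484 -295.52017821] [ 0.50536667 -0.22097929  0.04351674] [-0.15539322  4.82028143  6.2162729 ] 0.017427808450460363
```

Request:
send_rows(
  series=[0, -0.2, 0, 0, 0, 0, 0.15, 0, -0.4, 0, 0, 0, 0, 0.15, 0, -0.6, 0, 0, 0, 0, 0.15, 0, -0.6, 0, 0, 0, 0, 0.15],
)

```text
clock: 14.77
tcp_pos: [0.5054, -0.221, 0.0433]
orientation: [0.002, 0.073, 0.997, 0.007]
wrist_force: [5.6, 22.4, 10.5]
finger_gap: 0.017
```

Request:
send_rows(
  series=[0, 0.4, 0, 0, 0, 0, 0.15, 0, 0.4, 0, 0, 0, 0, 1, 0, 0.4, 0, 0, 0, 0, 1, 0, 0.4, 0, 0, 0, 0, 1, 0, 0.4, 0, 0, 0, 0, 1, 0, 0.4, 0, 0, 0, 0, 1, 0, 0.4, -2, 0, 0, 0, 1, 0, 0.4, -5, 0, 0, 0, 1, 0, 0.4, -8, 0, 0, 0, 1, 0, 0.4, -11, 0, 0, 0, 1],
)

```text
clock: 15.6
tcp_pos: [0.5037, -0.2237, 0.1531]
orientation: [-0.001, 0.075, 0.997, 0.0]
wrist_force: [0.6, -0.2, -0.3]
finger_gap: 0.0853
```

Request:
send_rows(
  series=[0, -2, -3, 0, 0, 0, 1, 0, -5, -6, 0, 0, 0, 1, 0, -8, -8, 0, 0, 0, 1, 0, -11, -9, 0, 0, 0, 1, 0, -14, -9, 0, 0, 0, 1, 0, -17, -9, 0, 0, 0, 1, 0, -17, -9, 0, 0, 0, 1, 0, -17, -9, 0, 0, 0, 1],
)

```text
clock: 16.27
tcp_pos: [0.478, -0.3934, 0.2415]
orientation: [-0.0, 0.077, 0.997, 0.0]
wrist_force: [-0.6, 0.3, -0.2]
finger_gap: 0.0857
```

```bash
python3 - <<'E'
from h import *
s=get_state();print(s["clock"],s["tcp_pos"],s["wrist_force"])
a=read_camera("scene")[95:275,200:380];b=read_camera("top")
print("knob",press(back("top",(0,0),.072))is None)
for d in silhouettes("top","tray_knob"): print(d["p"],d["box"])
print("expected knob px",proj("top",np.r_[A+(-2*X-295*Y)/1000,.072]))
b=b[120:300,290:500]
cv2.imwrite("pics/f.png",np.hstack([cv2.resize(a,(400,400)),cv2.resize(b,(400,343))[:343].copy() if 0 else cv2.resize(b,(400,400))]))
E
```

```text
16.2667 [ 0.47800041 -0.39339565  0.24148581] [-0.62930319  0.25160276 -0.19772825]
knob False
0.87 [359.9, 194.7, 111.0, 51.5]
expected knob px [[466.1941499  227.27181189]]
```

View pics/f.png

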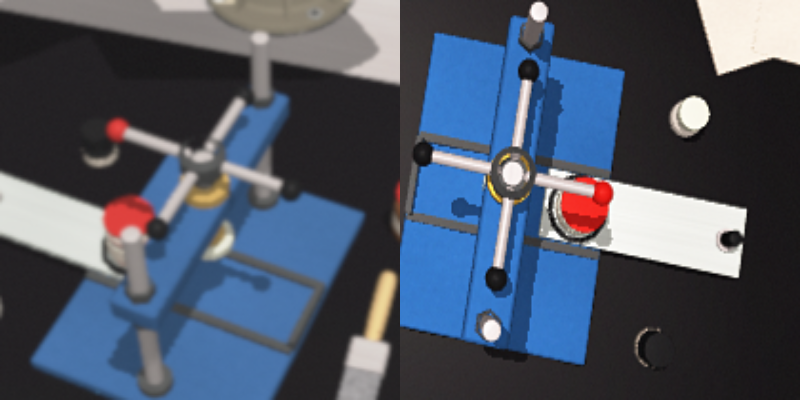

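```bash
python3 -c "
from workcell import *
print(hand_in())"
```

```text
the job is handed in; nothing more can be done
None
```

The job is done and handed in at about 16 s. The lid is pressed home, the pad is off it, and the tray is drawn fully out with the jar standing upright in its nest.

- **Pressing:** I pushed one black spoke the whole way round, because the arm could follow it without changing spokes. The push held at about 4 to 4.7 N (75 mm equivalent) while the lid slid. It then rose to about 7 N held static and 8.8 N at the last push, at a capstan angle of about 164° (18.3 mm ram travel). That is within the 7 to 10 N you gave for firmly bottomed and well under the 16 N that crushes the jar.
- **Winding back:** I turned the capstan back by roughly 70°, which lifts the pad about 7.5 mm. The tray then came out without catching.
- **Tray:** I gripped the knob and drew it out until it stopped dead at 22 N, after about 100 mm of travel. The last top picture shows the knob within about 2 pixels of where fully out should be.
- **Other things:** The small white and black jars look undisturbed in the last pictures. The brush shows only partly in the last picture, and the arm never went near it.

**Open points:**
- That the lid is home rests on the felt force alone; I did not measure its depth separately.
- A vertical wrist force of up to 7.6 N appeared early in the first sweep and fell to zero after I raised the finger 3 mm. I did not find its cause; the pictures showed no contact.

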